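# Draw the microtube block out of the dry-block heater and hold it up

### The arm

A 7-joint arm with a two-finger parallel gripper is mounted at the origin on the work surface. World frame = base frame: x ahead of the robot, y to its left, z up, the work surface at z = 0. Lengths are in m, angles in rad, forces in N, time in s.
With the tool pointing down it reaches from about 0.4 to 0.85 m from the base axis. Payload 4.5 kg.
Tool frame: the origin (TCP) lies between the finger pads; the fingertips stand 11 mm ahead of it and the grasp point (between the pads) lies 8 mm behind it (r.tip_reach is the distance from the TCP to the fingertips, in m); x points along the fingers, y is the direction in which the jaws open and shut, and the axes are right-handed (so a half turn about x gives the same grasp; the last joint's range is limited). The gripper opens to 88 mm and grips with 3 to 60 N. Pads are 18 mm wide; open, the fingers measure 123 mm over their backs; the gripper's body (75 mm by 187 mm) begins 45 mm behind the grasp point.
Start: joints at [1.153, 0.689, -0.195, 1.565, 0.157, 0.902, -0.215], TCP at [0.273, -0.562, 0.25] pointing down, gripper open.
Joint ranges: [-3.01, 3.01], [-0.46, 2.08], [-1.47, 1.51], [0.13, 2.56], [-1, 4.14], [0.04, 2.09], [-2.66, 2.66]. Speed limits (rad/s): [2.57, 2.57, 3.14, 3.14, 3.14, 3.14, 3.14].

### API

Orientations are given as a unit quaternion [x, y, z, w].
In Python, from plant import r gives the robot as it stands.
- The arm moves only by the tool drive_tool, never from a script. Its argument "deltas" is a list of rows, each a list of 3 entries, a list of its own where there are three numbers: the turn, a rotation vector about the tool's x, y, z in degrees, then the shift along the tool's x, y, z in cm, then the finger opening in cm, from 0 to 8.81. A call has 1 to 12 rows; each row shifts and turns the commanded pose from where the row before left it, along the tool's axes as they then stand; what a row does not reach is not made up. A row lasts 1/12 s, in which the tool goes at most 41.7 mm and 7.16 degrees, less where a joint would pass 70% of its speed; a pose out of reach is approached as far as the arm can. A call is refused whole if a number of a shift passes 4.17 or a number of a turn 7.16, either way. A call with a gripper value outside its range is refused whole. The fingers move at their own pace and stop on an object; "force" is the grip in N (left out, the last holds). Time passes only in rows, so rows that do not move let the fingers close. It gives the time, the measured TCP pose, the force and the opening at its end, in the units of the state.
- r.get_state(): the state, without advancing time (a new reading comes with each control period).
- r.snapshot(name): name is "scene" or "top" or "wrist"; returns a dict with "color" (480x640x3 uint8, red, green, blue), "fov_y" (degrees; the focal length in pixels is half the picture's height over the tangent of half this angle, whatever the lens; pixels are square), "cx", "cy" (the principal point, pixels), "k1" (the pictures are not rectified: a ray, as slopes to the right and down, at radius r is drawn at 1 + k1 r^2 times it, then the intrinsics apply), "extrinsics" (4x4, takes a point from world to camera coordinates); the wrist camera has in their place "tool_from_camera" (4x4, takes a point from camera to tool coordinates, whose origin is the TCP and whose axes are the tool frame's). Camera axes: x right, y up, looking along -z (the intrinsics and any distortion apply to the point x, -y, -z); pixel columns grow to the right and rows downward; lengths in m; the calibration is good to about 2 mm. A picture is of the moment at which its call begins: read the wrist's pose just before it. There is no depth.
- r.finish_job(): hands the job in, once; it reports no verdict.
The state is a dict: "clock": time; "q": joint angles; "qd": joint speeds; "joint_torque": joint torques, N m; "tool_pos": TCP position; "eef_rot": TCP orientation; "contact_force": force on the tool from outside, world axes, zero at the start; "moment": the same for the moment, N m; "opening": opening from 0.0 (shut) to 1.0 (fully open).
Only numpy, scipy, OpenCV 4.12 (cv2) and the standard library are available. Lean on these libraries where they do the work, as an engineer would, in place of code of your own. Each camera call takes 0.05 s, during which the arm holds its last target. There are 200 camera calls.

### The job

The block heater is switched off and cold. Swing its grey hood all the way back, past upright, so that it stays open, then take the one of the three red-knobbed aluminium blocks that is bored for 1.5 ml microtubes, the one with eight medium-sized bores, and draw it out. Carry it over the blue mat and finish still holding it there in the gripper, level and still, about 15 cm above the middle of the mat, for a colleague to inspect; leave the other two blocks seated and do not disturb the pink tube rack, the well plate or the tip box.

Things in the scene. Friction and masses are not known exactly. Their poses are not given: they have to be found in the camera images.
- heater: White dry-block heater, fixed, 220 x 220 mm. Origin: centre of its underside; x axis points from the control panel (front, robot side) to the hinge at the rear, z up. Its deck (x > 0) is 85 mm high; in front of it (x -110 to 0) the panel slopes down from 85 to 47 mm
- chambers (a point): Middle of the floor of the middle of the three chambers sunk in the deck, at heater x = 58, y = 0, z = 47 mm, axes as the heater's. Chambers: 77 mm along x by 49 mm along y, 38 mm deep, centred at y = -53, 0, +53 mm, 4 mm ribs between. Each holds one block, square to the heater; which block stands where varies
- lid (a joint): Hinge of the opaque grey hood over the chambers, rad: 0 shut, grows as it swings up and back, stop at 1.85 (leaning back past upright). May start up to 0.12 ajar. Stiff hinge: the hood stays where it is left; lifting it at the handle takes 2 to 4 N. Hood 100 mm deep, 180 wide, 51 tall, open below; shut, its front face is at heater x = 8 mm, its top 138 mm above the bench
- lid_handle (a point): Middle of the hood's handle: level round steel bar 10 mm thick, parallel to heater y, 80 mm between its posts, 34 mm off the hood's front face. Circles the hinge at 140 mm radius: shut, it is 138 mm in front of and 26 mm above the hinge line (heater x = -26, z = 116 mm); fully open, 63 mm behind and 125 mm above it. Can be pinched from above, a finger each side of the bar
- lid_hinge (a point): Middle of the hood's hinge line, which runs parallel to the heater's y axis, at heater x = 112, y = 0, z = 90 mm
- block_mid: The wanted block: aluminium, 74 x 46 x 40 mm, about 0.3 kg (0.24 to 0.39), EIGHT bores 11.5 mm wide in two rows of four. Origin: centre of its underside, z up, x along its length and the heater's x axis. Its top is 2 mm proud of the deck; 1.5 mm clearance all round in its chamber: draw it straight up 40 mm to clear the deck
- block_mid_knob (a point): Grip point on that block's lifting knob, 65 mm above the block's underside: a red upright cylinder 18 mm thick and 22 mm tall (54 to 76 mm above the underside) on an 8 mm steel post in the middle of the block's top. The knobs of neighbouring blocks stand 53 mm away on centres
- block_wide: Look-alike block of the same outside size, colour and red knob, with FOUR bores 16.5 mm wide. Origin: centre of its underside
- block_narrow: Look-alike block of the same outside size, colour and red knob, with SIXTEEN bores 6.5 mm wide. Origin: centre of its underside
- mat: Blue bench mat, fixed, 180 x 150 x 3 mm. Origin: centre of its underside, on the bench. Lies to the left or the right of the heater
- rack: Bystander: pink tube rack, 240 x 76 x 50 mm (caps to 57 mm), loose. Origin: centre of its underside
- wellplate: Bystander: white 96-well plate, 128 x 86 x 15 mm, loose. Origin: centre of its underside
- tipbox: Bystander: blue pipette tip box with a pale lid, 124 x 86 x 91 mm, loose. Origin: centre of its underside
There are look-alikes about, which are no part of the job. Several things have the shape of the mat; the one meant has the colours described above.

How it is judged:
On the way, in this order (a step that is already met when the one before it is completed fails the run):
1. the hood is swung back past upright (value of joint lid above 1.6 rad), for 0.2 s.
2. the block with eight bores is drawn clear of the heater's deck in the fingers (z of block_mid in the frame of heater above 0.095 m and contact force between block_mid and the fingers above 1 N), for 0.2 s.
At the end, for the whole second after the job is handed in: Eight-bore block hangs still in the fingers, nothing else carrying it: underside 9-24 cm above the bench, within 6 cm of the mat's centre, level within 0.2 rad; hood open past 1.5 rad; other two blocks within 6 mm of their floors; rack, plate and tip box moved under 3 cm (contact force between block_mid and the fingers above 1 N and horizontal distance between block_mid and mat below 0.06 m and height (world z) of block_mid between 0.09 and 0.24 m and angle between block_mid's own z axis and vertical below 0.2 rad and linear speed of block_mid below 0.03 m/s and angular speed of block_mid below 0.3 rad/s and contact force between block_mid and heater below 0.2 N and contact force between block_mid and mat below 0.2 N and contact force between block_mid and rack below 0.2 N and value of joint lid above 1.5 rad and z of each of block_wide, block_narrow in the frame of heater below 0.053 m and distance of each of rack, wellplate, tipbox from where it was at the start of the episode below 0.03 m); the arm keeps its last pose, push and grip.
It fails at once if one of the other two blocks is pulled up out of its seat (by more than 15 mm) (z of any of block_wide, block_narrow in the frame of heater above 0.062 m).
It fails at once if the tube rack, well plate or tip box is shoved by more than 3 cm (distance of any of rack, wellplate, tipbox from where it was at the start of the episode above 0.03 m).
It also fails if it takes over 64 s, if anything falls off the work surface, if the arm or the gripper's body presses on something with over 40 N, if the wrist force passes 120 N, or if a joint passes its speed limit or range.

## Working session

There is one attempt and no reset: what is moved stays moved. The work goes in short steps, Python scripts to look and compute and a tool call to move; the robot and the scene stay as the last step left them, time stands still between calls to the robot, and variables do not carry over. Pictures are saved under pics/ and viewed, about 8 in all and at most 12, crops included, and the job is handed in when it is done.

Besides the shell and the picture viewer there is one more tool, called after "Request:" by a JSON object that holds its "method" and its "body", one argument or row to a line. drive_tool: Moves the arm, as the interface text tells. Its arguments: {"type":"object","properties":{"deltas":{"type":"array","items":{"type":"array"}},"force":{"type":"number"}},"required":["deltas"]}

```bash
mkdir -p pics; ls
cat > h.py <<'E'
import numpy as np, cv2
from plant import r
from scipy.spatial.transform import Rotation as R
def ray(s,uv,st=None):
    f=240/np.tan(np.radians(s["fov_y"])/2)
    K=np.array([[f,0,s["cx"]],[0,f,s["cy"]],[0,0,1]])
    p=cv2.undistortPointsIter(np.array([[uv]],float),K,np.array([s["k1"],0,0,0]),None,None,(3,100,1e-10))[0,0]
    d=np.array([p[0],-p[1],-1.])
    if "extrinsics" in s: M=np.linalg.inv(s["extrinsics"])
    else:
        T=np.eye(4);T[:3,:3]=R.from_quat(st["eef_rot"]).as_matrix();T[:3,3]=st["tool_pos"];M=T@s["tool_from_camera"]
    return M[:3,3],M[:3,:3]@d
def at(s,uv,z,st=None):
    o,d=ray(s,uv,st);return o+d*(z-o[2])/d[2]
def proj(s,P,st=None):
    if "extrinsics" in s: W=s["extrinsics"]
    else:
        T=np.eye(4);T[:3,:3]=R.from_quat(st["eef_rot"]).as_matrix();T[:3,3]=st["tool_pos"];W=np.linalg.inv(T@s["tool_from_camera"])
    c=W[:3,:3]@np.array(P)+W[:3,3];a=np.array([c[0],-c[1]])/-c[2];a=a*(1+s["k1"]*(a@a))
    f=240/np.tan(np.radians(s["fov_y"])/2);return a*f+[s["cx"],s["cy"]]
def snap(n,fn):
    st=r.get_state();s=r.snapshot(n);cv2.imwrite("pics/"+fn,s["color"][...,::-1]);np.save("pics/"+fn+".npy",dict(s=s,st=st),allow_pickle=True);return s,st
def load(fn):
    d=np.load("pics/"+fn+".npy",allow_pickle=True).item();return d["s"],d["st"]
E
python3 - <<'E'
from h import *
s,st=snap("top","top1.png");snap("scene","scene1.png")
print(st["clock"],R.from_quat(st["eef_rot"]).as_matrix().round(2),st["opening"],s["k1"],s["fov_y"])
E
```

```text
pics
0.0 [[-0.    0.44 -0.9 ]
 [ 0.   -0.9  -0.44]
 [-1.   -0.    0.  ]] 0.9981033194314526 -0.1037617584204825 44.601441671540194
```

View pics/top1.png

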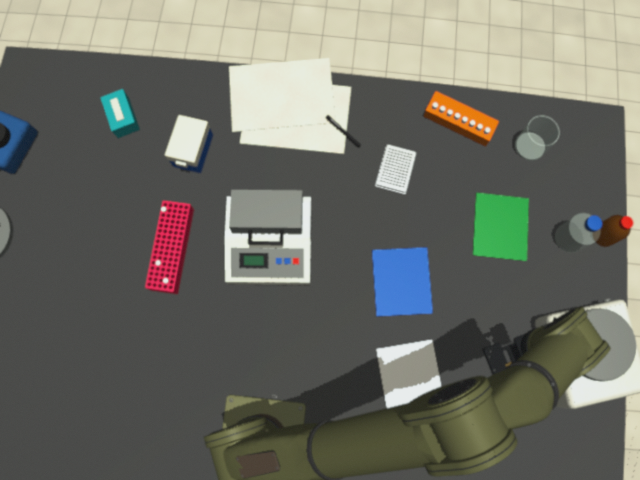

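View pics/scene1.png

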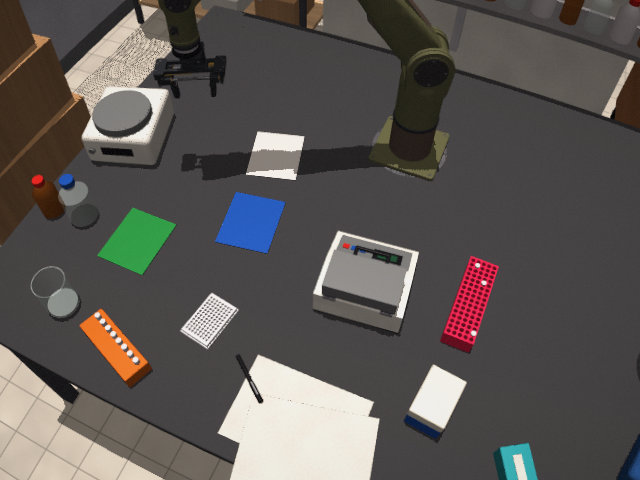

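The top view shows the heater's front corners at (225,283) and (311,282). The handle is around (266,241), the blue mat's centre is (402,281), the rack is at (168,247) and the tip box is at (188,140).

Run:
```python
from h import *
s,st=load("top1.png")
for n,uv,z in [("FL",(225,283),.047),("FR",(311,282),.047),("RR",(311,197),.085),("RL",(225,197),.085),("hoodFL",(231,230),.138),("hoodFR",(301,230),.138),("hoodRL",(231,190),.138),("hoodRR",(302,190),.138),("handle",(266,240),.116),("mat",(402,281.5),.003),("matTL",(373,249),.003),("matTR",(427,248),.003),("matBL",(377,316),.003),("matBR",(432,313),.003),("rackT",(189,203),.05),("tip",(188,138),.091),("plate",(396,168),.015)]:
    print(n,at(s,uv,z).round(3))
c=s["color"][180:295,215:320,::-1]
cv2.imwrite("pics/top1c.png",cv2.resize(c,None,fx=5,fy=5,interpolation=cv2.INTER_CUBIC))
```

```text
FL [0.385 0.137 0.047]
FR [ 0.412 -0.086  0.047]
RR [ 0.63  -0.062  0.085]
RL [0.606 0.163 0.085]
hoodFL [0.506 0.124 0.138]
hoodFR [ 0.525 -0.05   0.138]
hoodRL [0.61  0.139 0.138]
hoodRR [ 0.629 -0.04   0.138]
handle [0.495 0.036 0.116]
mat [ 0.447 -0.326  0.003]
matTL [ 0.528 -0.241  0.003]
matTR [ 0.547 -0.387  0.003]
matBL [ 0.348 -0.268  0.003]
matBR [ 0.371 -0.413  0.003]
rackT [0.59  0.265 0.05 ]
tip [0.759 0.286 0.091]
plate [ 0.763 -0.283  0.015]
```

View pics/top1c.png

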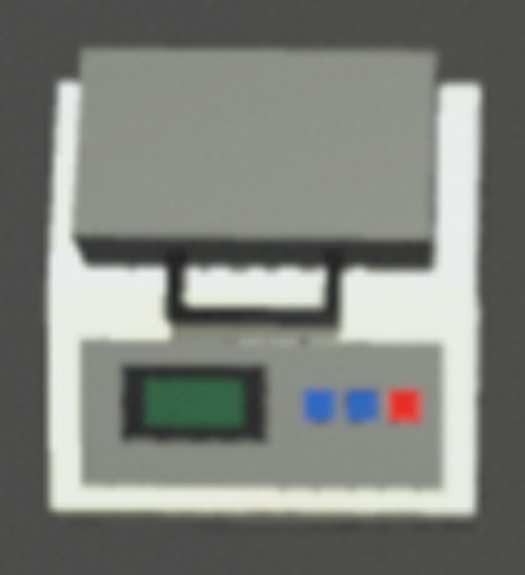

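```bash
cat >> h.py <<'E'
from scipy.linalg import logm,expm
def plan(pos,yaw,n):
    """constant row, repeated n times, to tool pointing down at pos with tool y at world yaw (deg)"""
    st=r.get_state();A=np.eye(4);A[:3,:3]=R.from_quat(st["eef_rot"]).as_matrix();A[:3,3]=st["tool_pos"]
    B=np.eye(4);y=np.array([np.cos(np.radians(yaw)),np.sin(np.radians(yaw)),0]);x=np.array([0,0,-1.]);B[:3,:3]=np.c_[x,y,np.cross(x,y)];B[:3,3]=pos
    D=expm(np.real(logm(np.linalg.inv(A)@B))/n)
    print("turn",np.degrees(R.from_matrix(D[:3,:3]).as_rotvec()).round(2),"shift",(D[:3,3]*100).round(2),"x",n)
E
python3 - <<'E'
from h import *
plan([.47,.035,.25],6.5,18)
s,_=snap("wrist","w0.png");print(s["tool_from_camera"].round(3),s["fov_y"])
E
```

```text
turn [-3.92 -0.    0.  ] shift [-0.   -0.8  -3.63] x 18
[[ 0.     0.266 -0.964 -0.136]
 [ 1.    -0.001 -0.     0.001]
 [-0.001 -0.964 -0.266 -0.068]
 [ 0.     0.     0.     1.   ]] 62.67933756208077
```

Request:
{"method": "drive_tool", "body": {
  "deltas": [
    [[-3.9,0,0],[0,-0.8,-3.6],2.6],
    [[-3.9,0,0],[0,-0.8,-3.6],2.6],
    [[-3.9,0,0],[0,-0.8,-3.6],2.6],
    [[-3.9,0,0],[0,-0.8,-3.6],2.6],
    [[-3.9,0,0],[0,-0.8,-3.6],2.6],
    [[-3.9,0,0],[0,-0.8,-3.6],2.6],
    [[-3.9,0,0],[0,-0.8,-3.6],2.6],
    [[-3.9,0,0],[0,-0.8,-3.6],2.6],
    [[-3.9,0,0],[0,-0.8,-3.6],2.6],
    [[-3.9,0,0],[0,-0.8,-3.6],2.6],
    [[-3.9,0,0],[0,-0.8,-3.6],2.6],
    [[-3.9,0,0],[0,-0.8,-3.6],2.6]
  ],
  "force": 20
}}

```text
clock: 1.15
tool_pos: [0.4895, -0.1883, 0.2496]
eef_rot: [0.569, 0.42, -0.569, 0.42]
contact_force: [0.2, -0.8, 0.2]
opening: 0.293
```

Run:
```python
from h import *
plan([.47,.035,.25],6.5,8);print(r.get_state()["q"])
```

```text
turn [-2.95 -0.   -0.  ] shift [-0.   -0.58 -2.76] x 8
[ 0.52680851  0.57635006 -0.39528584  1.86131068  0.30810064  0.76357962
 -0.33435972]
```

Request:
{"method": "drive_tool", "body": {
  "deltas": [
    [[-3,0,0],[0,-0.6,-2.8],2.6],
    [[-3,0,0],[0,-0.6,-2.8],2.6],
    [[-3,0,0],[0,-0.6,-2.8],2.6],
    [[-3,0,0],[0,-0.6,-2.8],2.6],
    [[-3,0,0],[0,-0.6,-2.8],2.6],
    [[-3,0,0],[0,-0.6,-2.8],2.6],
    [[-3,0,0],[0,-0.6,-2.8],2.6],
    [[-2.6,0,0],[0,-0.5,-2.7],2.6],
    [[0,0,0],[0,0,0],2.6],
    [[0,0,0],[0,0,0],2.6]
  ]
}}

```text
clock: 1.98
tool_pos: [0.4688, 0.0369, 0.2498]
eef_rot: [0.471, 0.528, -0.471, 0.527]
contact_force: [0.1, -0.3, -0.2]
opening: 0.292
```

Run:
```python
from h import *
s,st=snap("wrist","w1.png");print(st["tool_pos"],R.from_quat(st["eef_rot"]).as_matrix().round(3)); plan([.47,.035,.25],6.5,2)
```

```text
[0.46877417 0.03685321 0.24977113] [[-0.     0.994  0.113]
 [ 0.     0.113 -0.994]
 [-1.    -0.    -0.   ]]
turn [-0.1   0.02  0.01] shift [-0.02  0.05  0.01] x 2
```

View pics/w1.png

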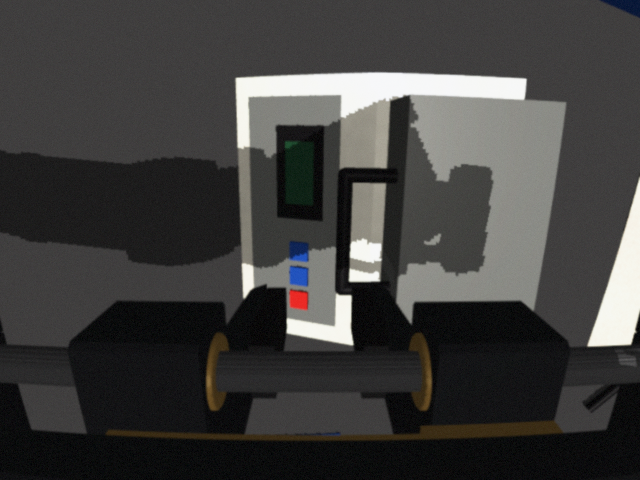

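The wrist view shows the handle bar running from (345,175) to (343,290), the hood's front face at u≈390–410 and the hood top's rear corner at (565,101).

Run:
```python
from h import *
s,st=load("w1.png");t,_=load("top1.png")
for z in (.116,.122,.128,.134):
    print(z,"w",at(s,(345,175),z,st).round(4),at(s,(344.5,232),z,st).round(4),at(s,(343,290),z,st).round(4),"top",at(t,(266,243.2),z).round(4))
print(at(s,(410,97),.138,st),at(s,(565,101),.138,st))
ex=np.array([.994,.113,0]);c=np.array([.508,.038,0])
for a in (0,.06,.12):
    # handle about hinge
    p=np.array([-138*np.cos(a)-26*-np.sin(a)*-1*-1,0]) if 0 else None
    x=-138*np.cos(a)+26*np.sin(a); z=26*np.cos(a)+138*np.sin(a)
    P=c+ex*(112+x)/1e3+[0,0,.09+z/1e3]; print(a,P.round(4),"wrist",proj(s,P,st).round(1),"top",proj(t,P).round(1))
```

```text
0.116 w [0.4819 0.078  0.116 ] [0.4868 0.0383 0.116 ] [ 0.4915 -0.0056  0.116 ] top [0.4869 0.035  0.116 ]
0.122 w [0.4814 0.0786 0.122 ] [0.4862 0.0397 0.122 ] [ 0.4908 -0.0031  0.122 ] top [0.4856 0.0343 0.122 ]
0.128 w [0.481  0.0791 0.128 ] [0.4856 0.0412 0.128 ] [ 0.4901 -0.0007  0.128 ] top [0.4842 0.0335 0.128 ]
0.134 w [0.4805 0.0797 0.134 ] [0.485  0.0426 0.134 ] [0.4894 0.0017 0.134 ] top [0.4829 0.0327 0.134 ]
[0.51309409 0.13128458 0.138     ] [0.61076711 0.14291766 0.138     ]
0 [0.4822 0.0351 0.116 ] wrist [337.5 235.6] top [265.7 245. ]
0.06 [0.484  0.0353 0.1242] wrist [340.6 238.7] top [265.4 243.6]
0.12 [0.4862 0.0355 0.1323] wrist [344.7 241.8] top [265.1 241.9]
```

Request:
{"method": "drive_tool", "body": {
  "deltas": [
    [[0,0,0],[0,1.5,0.25],2.6],
    [[0,0,0],[3,0,0],2.6],
    [[0,0,0],[3,0,0],2.6],
    [[0,0,0],[2,0,0],2.6],
    [[0,0,0],[2,0,0],2.6],
    [[0,0,0],[1.5,0,0],2.6],
    [[0,0,0],[1.5,0,0],2.6],
    [[0,0,0],[0,0,0],2.6]
  ]
}}

```text
clock: 2.7
tool_pos: [0.4832, 0.0324, 0.1174]
eef_rot: [0.471, 0.527, -0.474, 0.525]
contact_force: [-0.5, -0.2, -0.0]
opening: 0.295
```

Run:
```python
from h import *
s,st=snap("wrist","w2.png");print(st["tool_pos"],st["contact_force"])
```

```text
[0.48322564 0.0324278  0.11735927] [-0.50606701 -0.20021588 -0.01969641]
```

View pics/w2.png

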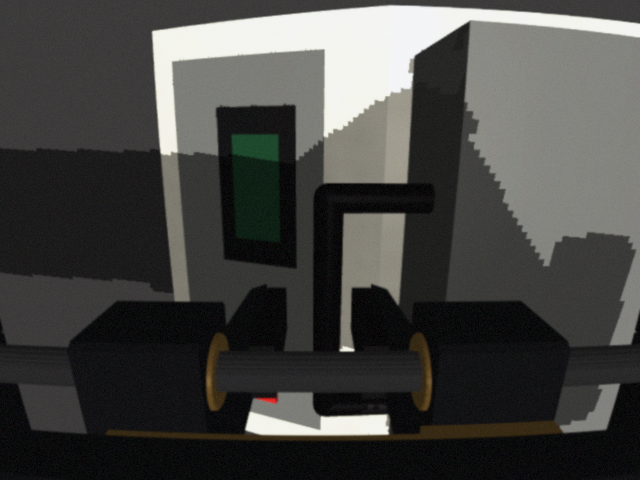

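The bar sits between the fingers, at u≈328. I'll close on it.

Request:
{"method": "drive_tool", "body": {
  "deltas": [
    [[0,0,0],[0,0,0],0.5],
    [[0,0,0],[0,0,0],0.5],
    [[0,0,0],[0,0,0],0.5],
    [[0,0,0],[0,0,0],0.5],
    [[0,0,0],[0,0,0],0.5]
  ],
  "force": 20
}}

```text
clock: 3.17
tool_pos: [0.486, 0.0344, 0.1205]
eef_rot: [0.473, 0.526, -0.471, 0.527]
contact_force: [3.1, -1.3, -0.6]
opening: 0.106
```

Run:
```python
import numpy as np
a0=0.03
P=lambda a:np.array([-13.8*np.cos(a)+2.6*np.sin(a),2.6*np.cos(a)+13.8*np.sin(a)])
p=P(a0)
for a in np.arange(a0+.15,1.9,.15): q=P(a);print(round(a,2),(q-p).round(2),"cum",(q-P(a0)).round(2));p=q
```

```text
0.18 [0.6  2.02] cum [0.6  2.02]
0.33 [0.9 1.9] cum [1.5  3.92]
0.48 [1.17 1.75] cum [2.68 5.67]
0.63 [1.42 1.55] cum [4.1  7.22]
0.78 [1.64 1.32] cum [5.73 8.54]
0.93 [1.82 1.06] cum [7.55 9.6 ]
1.08 [1.95 0.78] cum [ 9.5  10.38]
1.23 [2.05 0.48] cum [11.55 10.86]
1.38 [2.1  0.17] cum [13.65 11.03]
1.53 [ 2.1  -0.15] cum [15.75 10.88]
1.68 [ 2.05 -0.46] cum [17.8  10.42]
1.83 [ 1.96 -0.76] cum [19.77  9.66]
```

Request:
{"method": "drive_tool", "body": {
  "deltas": [
    [[0,0,0],[-1.0,0.25,0],0.5],
    [[0,0,0],[-1.0,0.35,0],0.5],
    [[0,0,0],[-1.0,0.42,0],0.5],
    [[0,0,0],[-0.95,0.5,0],0.5],
    [[0,0,0],[-0.9,0.55,0],0.5],
    [[0,0,0],[-0.85,0.62,0],0.5],
    [[0,0,0],[-0.8,0.7,0],0.5],
    [[0,0,0],[-0.75,0.75,0],0.5],
    [[0,0,0],[-0.7,0.8,0],0.5],
    [[0,0,0],[-0.62,0.84,0],0.5],
    [[0,0,0],[-0.55,0.9,0],0.5],
    [[0,0,0],[-0.5,0.93,0],0.5]
  ]
}}

```text
clock: 4.17
tool_pos: [0.5578, 0.0415, 0.2151]
eef_rot: [0.47, 0.527, -0.474, 0.526]
contact_force: [-1.6, -1.7, -3.2]
opening: 0.103
```

Request:
{"method": "drive_tool", "body": {
  "deltas": [
    [[0,0,0],[-0.42,0.97,0],0.5],
    [[0,0,0],[-0.35,1.0,0],0.5],
    [[0,0,0],[-0.28,1.02,0],0.5],
    [[0,0,0],[-0.2,1.04,0],0.5],
    [[0,0,0],[-0.12,1.05,0],0.5],
    [[0,0,0],[-0.05,1.05,0],0.5],
    [[0,0,0],[0.04,1.05,0],0.5],
    [[0,0,0],[0.12,1.05,0],0.5],
    [[0,0,0],[0.2,1.03,0],0.5],
    [[0,0,0],[0.26,1.02,0],0.5],
    [[0,0,0],[0.34,1.0,0],0.5],
    [[0,0,0],[0.42,0.96,0],0.5]
  ]
}}

```text
clock: 5.17
tool_pos: [0.6805, 0.0539, 0.2159]
eef_rot: [0.47, 0.526, -0.474, 0.526]
contact_force: [-1.6, -3.6, 1.5]
opening: 0.102
```

Request:
{"method": "drive_tool", "body": {
  "deltas": [
    [[0,0,0],[0.15,0.3,0],0.5],
    [[0,0,0],[0,0,0],0.5],
    [[0,0,0],[0,0,0],2.2],
    [[0,0,0],[0,0,0],2.2],
    [[0,0,0],[0,0,0],2.2],
    [[0,0,0],[-2,0,0],2.6],
    [[0,0,0],[-3,0,0],3.2],
    [[0,0,0],[-3,0,0],3.2],
    [[0,0,0],[-1,-3,0],3.2],
    [[0,0,0],[0,-4,0],3.2]
  ]
}}

```text
clock: 6.0
tool_pos: [0.6179, 0.0517, 0.3082]
eef_rot: [0.475, 0.525, -0.468, 0.528]
contact_force: [-0.4, -0.9, -0.9]
opening: 0.364
```

Run:
```python
from h import *
s,st=snap("top","top2.png");print(st["tool_pos"],st["q"])
```

```text
[0.61789753 0.05174731 0.30820022] [ 0.12291193  0.6499569  -0.50965547  1.50692461  0.34271749  1.0635554
 -0.35408847]
```

View pics/top2.png

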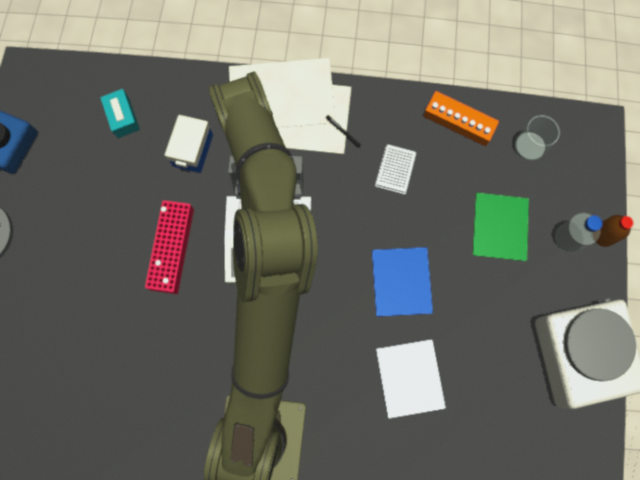

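The hood looks swung back and the bystanders are undisturbed. Next I'll turn the jaws to lie along heater y and hover over the chambers.

Run:
```python
from h import *
plan([.545,.042,.27],96.5,13)
```

```text
turn [-6.91 -0.05  0.07] shift [ 0.26 -0.36 -0.31] x 13
```

Request:
{"method": "drive_tool", "body": {
  "deltas": [
    [[-6.9,0,0],[0.3,-0.36,-0.3],3.2],
    [[-6.9,0,0],[0.3,-0.36,-0.3],3.2],
    [[-6.9,0,0],[0.3,-0.36,-0.3],3.2],
    [[-6.9,0,0],[0.3,-0.36,-0.3],3.2],
    [[-6.9,0,0],[0.3,-0.36,-0.3],3.2],
    [[-6.9,0,0],[0.3,-0.36,-0.3],3.2],
    [[-6.9,0,0],[0.3,-0.36,-0.3],3.2],
    [[-6.9,0,0],[0.3,-0.36,-0.3],3.2],
    [[-6.9,0,0],[0.3,-0.36,-0.3],3.2],
    [[-6.9,0,0],[0.3,-0.36,-0.3],3.2],
    [[-6.9,0,0],[0.3,-0.36,-0.3],3.2],
    [[-6.9,0,0],[0.3,-0.36,-0.3],3.2]
  ]
}}

```text
clock: 7.05
tool_pos: [0.5631, 0.046, 0.2691]
eef_rot: [0.003, 0.707, -0.003, 0.707]
contact_force: [0.3, -0.2, -0.6]
opening: 0.363
```

Request:
{"method": "drive_tool", "body": {
  "deltas": [
    [[-7,0,0],[0.2,-0.3,-0.3],3.2],
    [[0,0,0],[0,0,0],3.2],
    [[0,0,0],[0,0,0],3.2]
  ]
}}

```text
clock: 7.3
tool_pos: [0.5604, 0.0426, 0.2669]
eef_rot: [-0.036, 0.706, 0.037, 0.706]
contact_force: [0.6, 0.6, 0.4]
opening: 0.367
```

Run:
```python
from h import *
s,st=snap("wrist","w3.png");print(st["tool_pos"],R.from_quat(st["eef_rot"]).as_matrix().round(3),st["q"].round(2) if hasattr(st["q"],"round") else st["q"])
```

```text
[0.56038258 0.04260369 0.26691307] [[-0.    -0.103  0.995]
 [ 0.001  0.995  0.103]
 [-1.     0.001 -0.   ]] [ 0.36  0.72 -0.93  1.72  0.66  1.04  0.88]
```

View pics/w3.png

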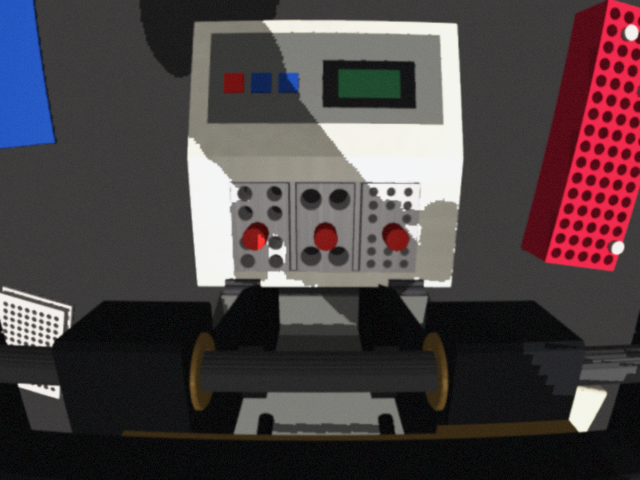

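The hood is open, seen as the grey part behind. The left block in the picture (world right, towards the mat) has eight bores and its knob is at (256,236). The middle one has four (knob at 325,236) and the right one has sixteen (knob at 396,237).

Run:
```python
from h import *
s,st=load("w3.png");c=s["color"].astype(int)
m=((c[...,0]>90)&(c[...,1]<60)&(c[...,2]<60)).astype(np.uint8);m[:200]=0;m[280:]=0;m[:,440:]=0;m[:,:220]=0
n,_,S,C=cv2.connectedComponentsWithStats(m)
P=[]
for i in range(1,n):
    if S[i,4]>60: P.append(at(s,C[i],.112,st));print(S[i],C[i].round(1),P[-1].round(4))
for uv in [(232,182),(290,182),(232,272),(289,272)]: print(at(s,uv,.087,st).round(4))
for uv in [(188,152),(462,153),(197,286),(452,286)]: print(at(s,uv,.085,st).round(4))
```

```text
[242 228  25  22 396] [253.2 238.7] [ 0.5753 -0.0071  0.112 ]
[314 228  23  22 406] [325.3 239. ] [0.5698 0.0479 0.112 ]
[385 229  24  22 402] [397.1 239.5] [0.5644 0.1028 0.112 ]
[ 0.5371 -0.0307  0.087 ]
[0.5324 0.0158 0.087 ]
[ 0.6138 -0.027   0.087 ]
[0.6086 0.0215 0.087 ]
[ 0.5168 -0.0677  0.085 ]
[0.4946 0.1505 0.085 ]
[ 0.6309 -0.0576  0.085 ]
[0.6078 0.1642 0.085 ]
```

Request:
{"method": "drive_tool", "body": {
  "deltas": [
    [[0,0,0],[0,-2.5,0.4],3.2],
    [[0,0,0],[0,-2.5,0.35],3.2],
    [[0,0,0],[3,0,0],3.2],
    [[0,0,0],[3,0,0],3.2],
    [[0,0,0],[2,0,0],3.2],
    [[0,0,0],[1.5,0,0],3.2],
    [[0,0,0],[0,0,0],3.2],
    [[0,0,0],[0,0,0],3.2]
  ]
}}

```text
clock: 8.02
tool_pos: [0.5734, -0.0062, 0.1719]
eef_rot: [-0.037, 0.706, 0.037, 0.706]
contact_force: [0.4, 0.3, 0.0]
opening: 0.369
```

Run:
```python
from h import *
s,st=snap("wrist","w4.png");print(st["tool_pos"],st["contact_force"],proj(s,[.573,-.006,.112],st)); plan([.573,-.006,.106],96.3,3)
```

```text
[ 0.57344037 -0.00623318  0.17188282] [0.40440964 0.27833889 0.03505717] [321.11317006 267.20373061]
turn [-0.08  0.03 -0.01] shift [ 2.22  0.   -0.04] x 3
```

View pics/w4.png

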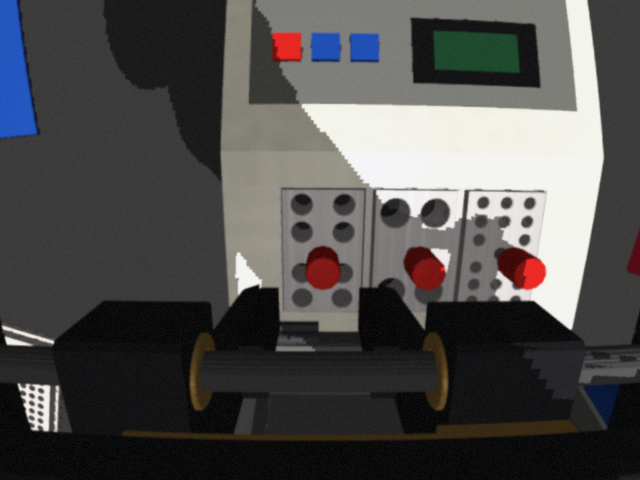

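The eight-bore knob is at (323,268), against (321,267) predicted, and it is centred between the fingers. I'll descend, grip and lift.

Request:
{"method": "drive_tool", "body": {
  "deltas": [
    [[0,0,0],[2,0,0],3.2],
    [[0,0,0],[2,0,0],3.2],
    [[0,0,0],[1.5,0,0],3.2],
    [[0,0,0],[1.1,0,0],3.2],
    [[0,0,0],[0,0,0],3.2],
    [[0,0,0],[0,0,0],1.2],
    [[0,0,0],[0,0,0],1.2],
    [[0,0,0],[0,0,0],1.2],
    [[0,0,0],[0,0,0],1.2],
    [[0,0,0],[0,0,0],1.2]
  ],
  "force": 40
}}

```text
clock: 8.9
tool_pos: [0.5743, -0.0056, 0.1071]
eef_rot: [-0.037, 0.705, 0.038, 0.707]
contact_force: [-0.6, 2.7, 5.6]
opening: 0.189
```

Request:
{"method": "drive_tool", "body": {
  "deltas": [
    [[0,0,0],[-0.4,0,0],1.0],
    [[0,0,0],[-0.6,0,0],1.0],
    [[0,0,0],[-0.8,0,0],1.0],
    [[0,0,0],[-0.8,0,0],1.0],
    [[0,0,0],[-0.8,0,0],1.0],
    [[0,0,0],[-0.8,0,0],1.0],
    [[0,0,0],[-0.8,0,0],1.0],
    [[0,0,0],[-0.8,0,0],1.0],
    [[0,0,0],[-1,0,0],1.0],
    [[0,0,0],[-1,0,0],1.0],
    [[0,0,0],[-1,0,0],1.0],
    [[0,0,0],[-1,0,0],1.0]
  ]
}}

```text
clock: 9.9
tool_pos: [0.5734, -0.0068, 0.205]
eef_rot: [-0.038, 0.706, 0.038, 0.706]
contact_force: [0.6, -0.0, -2.7]
opening: 0.183
```

Run:
```python
from h import *
s,st=snap("wrist","w5.png");print(st["tool_pos"],st["contact_force"],st["opening"])
```

```text
[ 0.57335956 -0.00682564  0.20497048] [ 0.64167257 -0.03169717 -2.733869  ] 0.1834048281984589
```

View pics/w5.png

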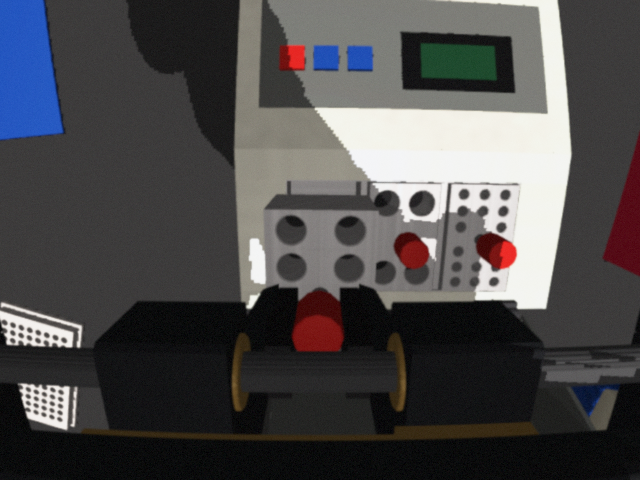

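The eight-bore block is out, and the other two are still seated. Now I'll carry it to the mat.

Run:
```python
from h import *
plan([.4485,-.327,.21],96.3,16)
plan([.4485,-.327,.21],66.3,16)
```

```text
turn [-0.01  0.01 -0.  ] shift [-0.02 -1.91 -1.  ] x 16
turn [ 1.86  0.01 -0.  ] shift [-0.02 -2.12 -0.51] x 16
```

Request:
{"method": "drive_tool", "body": {
  "deltas": [
    [[0,0,0],[-0.1,-0.6,-0.3],1.0],
    [[0,0,0],[-0.1,-1.2,-0.6],1.0],
    [[0,0,0],[-0.1,-1.9,-1.0],1.0],
    [[0,0,0],[0,-2.4,-1.25],1.0],
    [[0,0,0],[0,-2.4,-1.25],1.0],
    [[0,0,0],[0,-2.4,-1.25],1.0],
    [[0,0,0],[0,-2.4,-1.25],1.0],
    [[0,0,0],[0,-2.4,-1.25],1.0],
    [[0,0,0],[0,-2.4,-1.25],1.0],
    [[0,0,0],[0,-2.4,-1.25],1.0],
    [[0,0,0],[0,-2.4,-1.25],1.0],
    [[0,0,0],[0,-2.4,-1.25],1.0]
  ]
}}

```text
clock: 10.95
tool_pos: [0.4679, -0.274, 0.2063]
eef_rot: [-0.037, 0.707, 0.037, 0.706]
contact_force: [-0.1, 0.4, -3.4]
opening: 0.187
```

Request:
{"method": "drive_tool", "body": {
  "deltas": [
    [[0,0,0],[0,-2.2,-1.1],1.0],
    [[0,0,0],[0,-1.6,-0.8],1.0],
    [[0,0,0],[0,-1,-0.5],1.0],
    [[0,0,0],[0,-0.5,-0.2],1.0],
    [[0,0,0],[0,0,0],1.0],
    [[0,0,0],[0,0,0],1.0],
    [[0,0,0],[0,0,0],1.0],
    [[0,0,0],[0,0,0],1.0]
  ]
}}

```text
clock: 11.62
tool_pos: [0.45, -0.3263, 0.2071]
eef_rot: [-0.038, 0.706, 0.039, 0.706]
contact_force: [0.1, -0.0, -2.6]
opening: 0.186
```

Run:
```python
from h import *
s,st=snap("scene","s6.png");print(st["clock"],st["tool_pos"],st["contact_force"],st["opening"],np.abs(st["qd"]).max())
plan([.4485,-.327,.21],96.3,1)
c=s["color"][150:370,170:510,::-1]
cv2.imwrite("pics/s6c.png",cv2.resize(c,(780,505),interpolation=cv2.INTER_CUBIC))
```

```text
11.6167 [ 0.44995841 -0.32629158  0.20705227] [ 0.10439526 -0.01322506 -2.60305745] 0.18626223757682808 0.007025128617736633
turn [-0.08  0.03 -0.02] shift [-0.3  -0.03 -0.14] x 1
```

View pics/s6c.png

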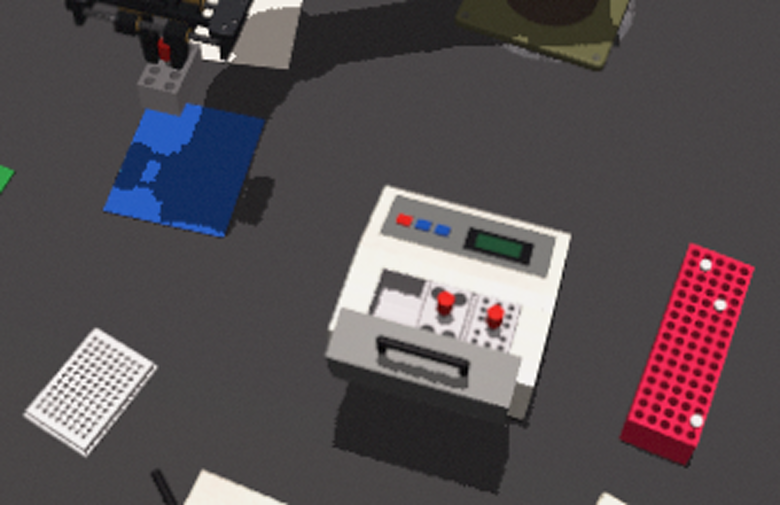

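The hood is leaning back, the other two blocks are seated, and the wanted block hangs level over the mat. I'll let it settle, then hand in.

Request:
{"method": "drive_tool", "body": {
  "deltas": [
    [[0,0,0],[0,0,0],1.0],
    [[0,0,0],[0,0,0],1.0],
    [[0,0,0],[0,0,0],1.0],
    [[0,0,0],[0,0,0],1.0],
    [[0,0,0],[0,0,0],1.0],
    [[0,0,0],[0,0,0],1.0],
    [[0,0,0],[0,0,0],1.0],
    [[0,0,0],[0,0,0],1.0],
    [[0,0,0],[0,0,0],1.0],
    [[0,0,0],[0,0,0],1.0]
  ]
}}

```text
clock: 12.5
tool_pos: [0.4492, -0.3278, 0.2068]
eef_rot: [-0.038, 0.706, 0.038, 0.706]
contact_force: [-1.4, -0.4, -1.8]
opening: 0.184
```

Run:
```python
from plant import r
st=r.get_state();print(st["tool_pos"],st["contact_force"],st["opening"],st["qd"]);print(r.finish_job())
```

```text
[ 0.44921277 -0.32780423  0.20682877] [-1.35786429 -0.35355409 -1.7881771 ] 0.1844704941086796 [-1.98271632e-06  1.53802967e-03  5.08301742e-04 -5.01151240e-04
 -1.25745679e-03 -2.99408546e-03 -1.36719240e-04]
the job is handed in; nothing more can be done
None
```

The job is done and handed in at about 12.5 s of the 64 s limit; the hand-in reports no verdict. I pinched the hood's handle and swung it back to its stop. I then drew the eight-bore block (the one in the chamber nearest the mat) straight up by its knob and carried it over the blue mat.

**Last checks:**
- **Position:** the gripper is about 1 mm from the mat centre I measured. The block's underside should be about 14.7 cm up, worked out from how far I raised it rather than measured directly.
- **Grip:** the fingers read 16 mm open on the 18 mm knob, about the same under-reading as on the hood's handle. The arm is practically still.
- **Hood:** it leans back past upright in the last picture. By the handle's travel it is at about 1.8 rad, which I did not measure separately.
- **Other two blocks:** both are seated in the last picture.
- **Rack, plate and tip box:** nothing came near them. The rack and plate look undisturbed in the last picture, which does not show the tip box. I did not measure their positions again.

One reading was off: the last downward force was 1.8 N, with 1.4 N sideways. It had read 2.6 to 3.4 N while I carried the block, and a 0.3 kg block should give about 3 N. I put this down to sensor noise because the finger opening had not changed.

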